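# Put the soft soap away and ease the brittle box shut

### The job

Take the bar of soap from the saucer under the drying rack, lay it flat inside the tray of the open soap box, let go of it, and then close the box's clear lid and press it down by feel until it is fully shut. Be gentle throughout: the soap is soft and must not be squeezed hard or dropped, and the acrylic box cracks if it is pushed hard. Leave the saucer, brush, paddle and mug where they are, and do not knock the drying rack.

Things in the scene. Friction and masses are not known exactly. Their poses are not given: they have to be found in the camera images.
- soap: soft pale green bar of soap, 90 mm long (x) x 56 mm wide (y) x 36 mm high, 0.1 to 0.2 kg, lying flat on the saucer; origin at the centre of its underside, z up. It dents if squeezed by more than about 15 N on a side; 6 to 8 N holds it well
- saucer: blue ceramic saucer, 170 mm across, rim 13 mm high, flat inner floor 6 mm above the ledge and 130 mm across, loose; origin at the centre of its underside, on the ledge
- rack: drying rack fixed over the saucer: four 10 mm steel rods along rack y, at rack x = -25, 17, 58, 100 mm, centres 206 mm up, between white side frames at rack y = +-170 mm (posts at x = -25 and 100 mm). Origin on the ledge, roughly under the soap; the open front is its -x side. A gripper straight down over the soap would meet the rods: come in from the front, tilted about 35 degrees
- soapbox: soap box on a height-adjustable foot stuck to the ledge: blue tray 130 (x) x 92 mm (y), floor 4 mm thick, lip 4 mm thick and 8 mm above the tray's underside (inside 122 x 84 mm). That underside is 12 to 42 mm above the ledge, set differently each time and not reported: feel for it. Origin on the ledge, under the tray's centre. Cracks if pressed over about 20 N, or struck by the soap over 15 N
- lid (a joint): opening angle of the lid, rad: 0 shut on the tray, 1.75 open (just past vertical). Hinge line along soapbox y at x = 65 mm, 8 mm above the tray's underside; it stays where left; shutting takes about 7 N at the free edge. Lid: clear acrylic dome 130 x 92 mm, walls 4 mm; shut, its top is 52 mm above the tray's underside; a blue strip, 22 mm wide, marks its free edge
- brush: bystander: yellow handled brush 177 mm long, 28 mm high, lying on its bristle block; origin on the ledge near its middle, x along it
- paddle: bystander: wooden clothes paddle 200 mm long, 75 mm wide, 14 mm thick, lying flat; origin under its middle, x along it
- mug: bystander: white mug, 80 mm across, 95 mm high; origin at the centre of its foot
There are look-alikes about, which are no part of the job. What is meant by the soap is not purple, and is the smaller of those in its own colour.

How it is judged:
By the outcome, as a careful person would: the job done as asked, in the order asked, and still so for the second after the job is handed in, with the robot touching nothing.
It also fails if it takes over 72 s, if anything falls off the work surface, if the arm or the gripper's body presses on something with over 40 N, if the wrist force passes 120 N, or if a joint passes its speed limit or range.

### The arm

A 6-joint arm with a two-finger parallel gripper is mounted at the origin on the work surface. World frame = base frame: x ahead of the robot, y to its left, z up, the work surface at z = 0. Lengths are in mm, angles in rad, forces in N, time in s.
With the tool pointing down it reaches from about 300 to 1000 mm from the base axis. Payload 5.1 kg.
Tool frame: the origin (TCP) lies between the finger pads; the fingertips stand 25 mm ahead of it and the grasp point (between the pads) lies 6 mm ahead of it; z points along the fingers, y is the line along which they close (so a half turn about z gives the same grasp; the last joint's range is limited). The gripper opens to 95 mm and grips with 3 to 60 N. Pads are 20 mm wide; open, the fingers measure 119 mm over their backs; the gripper's body (75 mm by 180 mm) begins 59 mm behind the grasp point.
Start: joints at [-1.24, 0.124, 1.65, -0, 1.367, -0.083], TCP at [261.327, -595.141, 239.656] pointing down, gripper open.
Joint ranges: [-2.61, 2.61], [-1.02, 2.33], [0.03, 2.71], [-1.35, 4.49], [0.32, 2.68], [-2.91, 2.91]. Speed limits (rad/s): [2.57, 2.57, 3.14, 3.14, 3.14, 3.14].

### API

Orientations are given as a rotation vector (axis times angle).
In Python, from cell import r, imaging gives the robot as it stands. The module is installed in compiled form; this text tells all that it offers.
- The arm moves only by the tool send_rows, never from a script. Its arguments are lists of equal length, an entry for each row: "twist": the turn, a rotation vector about the tool's x, y, z in degrees, a list of three; "xyz": the shift along the tool's x, y, z in mm, a list of three; "fingers": the opening, from -1 (shut) to 1 (fully open). In form: {"twist": [[rx, ry, rz], ...], "xyz": [[tx, ty, tz], ...], "fingers": [fingers, ...]}. A call has 1 to 5 rows; each row shifts and turns the commanded pose from where the row before left it, along the tool's axes as they then stand; what a row does not reach is not made up. A row lasts 1/10 s, in which the tool goes at most 50 mm and 8.59 degrees, less where a joint would pass 70% of its speed; a pose out of reach is approached as far as the arm can. A call with a gripper value outside its range is refused whole. The fingers move at their own pace and stop on an object; the grip force is fixed at half the most. Time passes only in rows, so rows that do not move let the fingers close. It gives the time, the measured TCP pose, the force, the opening and the grip force at its end, in the units of the state.
- r.state(): the state, without advancing time (a new reading comes with each control period).
- imaging.read_camera(name): name is "scene" or "top"; returns the picture (400x640x3 uint8, blue, green, red); there is no depth.
- imaging.calibration(name): a dict with "mtx" (3x3 intrinsics, pixels), "dist_coeffs" ([k1, k2, p1, p2, k3] as OpenCV has them; the pictures are not rectified), "R" (3x3) and "t" (3): a world point X has camera coordinates R X + t. Camera axes: x right, y down, z forward; pixel columns grow to the right and rows downward; lengths in mm; the calibration is good to about 2 mm. A picture is of the moment at which its call begins. calibration takes no time and is no camera call.
- r.hand_in(): hands the job in; it is judged then, once.
The state is a dict: "clock": time; "joint_pos": joint angles; "qvel": joint speeds; "joint_efforts": joint torques, N m; "eef_pos": TCP position; "eef_rot": TCP orientation; "ft_force": force on the tool from outside, world axes, zero at the start; "torque": the same for the moment, N m; "gripper_width": opening from 0.0 (shut) to 1.0 (fully open); "grasp_force": force on a finger pad.
Only numpy, scipy, OpenCV 4.12 (cv2) and the standard library are available. Lean on these libraries where they do the work, as an engineer would, in place of code of your own. Each camera call takes 0.05 s, during which the arm holds its last target. There are 200 camera calls.

## Working session

There is one attempt and no reset: what is moved stays moved. The work goes in short steps, Python scripts to look and compute and a tool call to move; the robot and the scene stay as the last step left them, time stands still between calls to the robot, and variables do not carry over. Pictures are saved under pics/ and viewed, at most 10 in all, crops included, and the job is handed in when it is done.

Besides the shell and the picture viewer there is one more tool, called after "Request:" in YAML: its name, and indented under it one key for each argument. send_rows: Moves the arm, as the interface text tells. Its arguments: {"type":"object","properties":{"twist":{"type":"array"},"xyz":{"type":"array"},"fingers":{"type":"array"}},"required":["twist","xyz","fingers"]}

```bash
mkdir -p pics; cat > h.py <<'E'
import numpy as np, cv2
from cell import r, imaging
from scipy.spatial.transform import Rotation as Ro
def cal(n):
    c=imaging.calibration(n); return [np.array(c[k],float) for k in("mtx","dist_coeffs","R","t")]
def ray(n,px):
    K,d,R,t=cal(n); t=t.reshape(3)
    u=cv2.undistortPoints(np.array(px,float).reshape(-1,1,2),K,d).reshape(-1,2)
    D=np.c_[u,np.ones(len(u))]@R; return -R.T@t, D
def plane(n,px,z):
    o,D=ray(n,px); return o+D*((z-o[2])/D[:,2])[:,None]
def proj(n,X):
    K,d,R,t=cal(n); return cv2.projectPoints(np.array(X,float).reshape(-1,1,3),cv2.Rodrigues(R)[0],t,K,d)[0].reshape(-1,2)
E
python3 - <<'E'
from h import *
for n in("scene","top"):
    im=imaging.read_camera(n); cv2.imwrite(f"pics/{n}0.png",im)
    o,D=ray(n,[[320,200]]); print(n,o,plane(n,[[320,200]],0))
s=r.state();print(s)
E
```

```text
scene [1150.75787678  465.17263869 1298.41323354] [[501.28565666  28.97496071   0.        ]]
top [ 444.00491441   33.87566309 1398.23960786] [[520.22309631  83.05177553   0.        ]]
{'clock': 0.1, 'joint_pos': array([-1.23959547e+00,  1.24442277e-01,  1.65153238e+00, -2.91010179e-05,
        1.36746406e+00, -8.26097710e-02]), 'qvel': array([-0.00095478, -0.00207426, -0.00298923, -0.00129605, -0.00341838,
       -0.00106159]), 'joint_efforts': array([ 2.60386114e-04, -4.18881834e+01, -3.61097825e+01,  7.77148269e-02,
        4.61664330e-02, -6.04475122e-05]), 'eef_pos': array([ 261.15525599, -594.65657713,  238.51135556]), 'eef_rot': array([-3.07279550e+00, -6.45017786e-01,  4.03684002e-04]), 'ft_force': array([0.08756945, 0.61990179, 0.0396945 ]), 'torque': array([-0.04756027,  0.05004395,  0.00934331]), 'grasp_force': 0.0, 'gripper_width': 1.0030635640027374}
```

View pics/scene0.png

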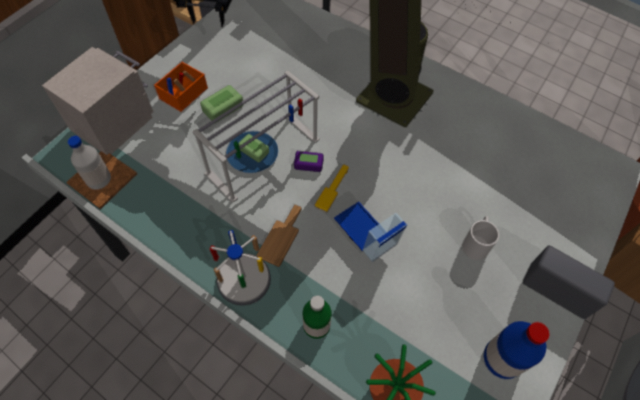

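View pics/top0.png

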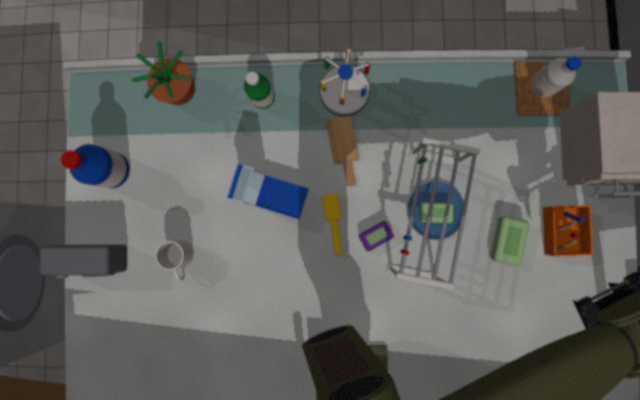

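```bash
python3 - <<'E'
import cv2,numpy as np
a=cv2.imread("pics/top0.png")[125:300,215:490]; b=cv2.imread("pics/scene0.png")[65:270,185:420]
cv2.imwrite("pics/ct.png",cv2.resize(a,(790,503),interpolation=cv2.INTER_CUBIC))
cv2.imwrite("pics/cs.png",cv2.resize(b,(686,598),interpolation=cv2.INTER_CUBIC))
E
```

```text
(no output)
```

View pics/ct.png

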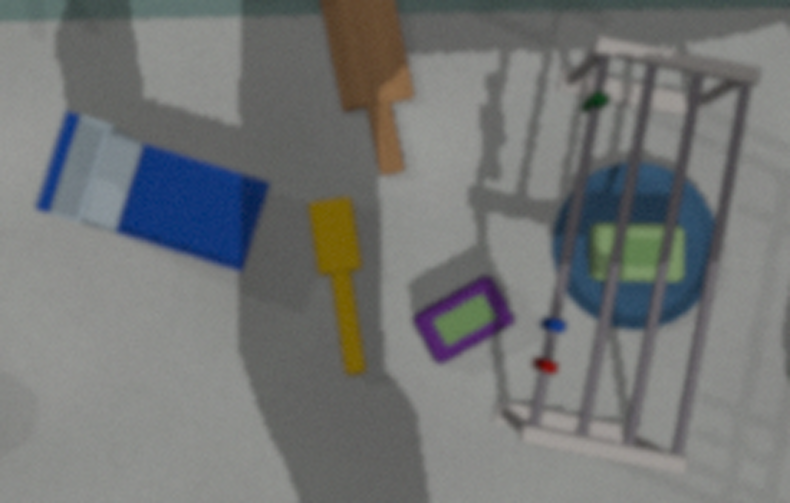

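View pics/cs.png

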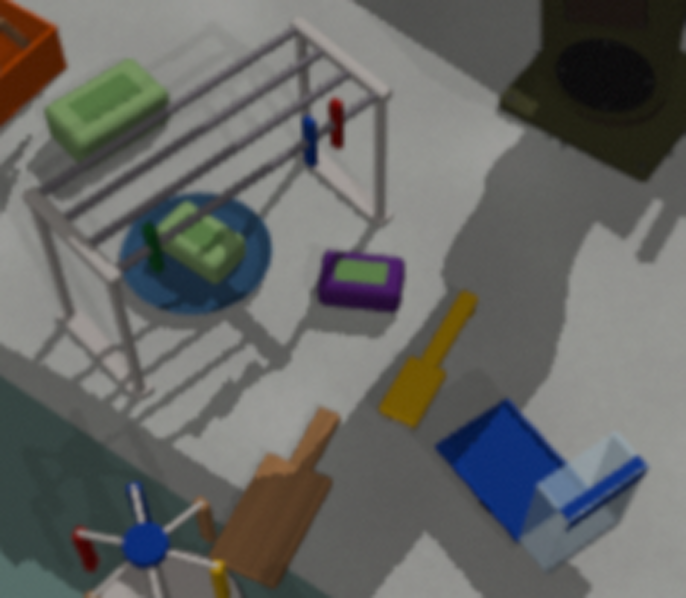

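The crops show: soap candidates in the top picture are (a) the small green bar on the saucer at (437,212), (b) the larger green bar at (511,240), which is too big, and (c) the purple block with a green label at (376,236). I choose (a). The open box is at (270,192) with its lid to the left, and pegs hang on the rack's left rod.

```bash
cat >> h.py <<'E'
def tc(p): return np.array(p,float)/2.8727+[215,125]
def sc(p): return np.array(p,float)/2.919+[185,65]
E
python3 - <<'E'
from h import *
np.set_printoptions(precision=1,suppress=True)
T=cv2.imread("pics/top0.png");hs=cv2.cvtColor(T,cv2.COLOR_BGR2HSV)
print("rods",plane("top",tc([[600,65],[535,425],[650,68],[588,430],[697,75],[630,440],[745,85],[682,450]]),206))
print("pegs",plane("top",tc([[597,100],[553,325],[545,365]]),195))
# soap
m=cv2.inRange(hs,(35,50,80),(60,255,255)); w=np.zeros_like(m);w[190:235,415:460]=1;m*=w
m=cv2.morphologyEx(m,cv2.MORPH_CLOSE,np.ones((9,9)))
p=np.argwhere(m)[:,::-1];print("soap px",len(p),cv2.minAreaRect(p.astype(np.float32)))
W=plane("top",p,42)[:,:2].astype(np.float32);q=cv2.minAreaRect(W);print("soap",q)
print(cv2.boxPoints(q))
# saucer
ms=cv2.inRange(hs,(95,80,30),(118,255,160));ww=np.zeros_like(m);ww[170:250,395:475]=1;ms*=ww
e=cv2.minEnclosingCircle(plane("top",np.argwhere(ms)[:,::-1],10)[:,:2].astype(np.float32));print("saucer",e)
# tray
mb=cv2.inRange(hs,(105,150,40),(130,255,255));w2=np.zeros_like(m);w2[150:230,220:315]=1;mb*=w2
n,l,st,c=cv2.connectedComponentsWithStats(mb)
for i in range(1,n):
    if st[i,4]>30:
        q=np.argwhere(l==i)[:,::-1].astype(np.float32);a=cv2.minAreaRect(q);print(i,st[i],a,cv2.boxPoints(a))
S=cv2.imread("pics/scene0.png");hs=cv2.cvtColor(S,cv2.COLOR_BGR2HSV)
mb=cv2.inRange(hs,(105,120,40),(130,255,255));w2=np.zeros_like(m);w2[195:270,320:420]=1;mb*=w2
n,l,st,c=cv2.connectedComponentsWithStats(mb)
for i in range(1,n):
    if st[i,4]>30:
        q=np.argwhere(l==i)[:,::-1].astype(np.float32);a=cv2.minAreaRect(q);print(i,st[i],cv2.approxPolyDP(cv2.convexHull(q),2,True).reshape(-1,2))
# soap 2-view triangulation of top corners & tray far corners
def tri(a,b):
    o1,d1=ray("top",[a]);o2,d2=ray("scene",[b]);d1,d2=d1[0],d2[0]
    s=np.linalg.lstsq(np.c_[d1,-d2],o2-o1,rcond=None)[0]
    return (o1+s[0]*d1+o2+s[1]*d2)/2,np.linalg.norm(o1+s[0]*d1-o2-s[1]*d2)
print(tri(tc([268,182]),sc([437,446])),tri(tc([240,268]),sc([508,401])))
print("lid edge",tri(tc([75,113]),sc([570,518])),tri(tc([40,210]),sc([642,465])))
E
```

```text
rods [[ 635.  -184.2  206. ]
 [ 326.9 -120.4  206. ]
 [ 631.7 -227.5  206. ]
 [ 321.8 -165.6  206. ]
 [ 625.  -268.2  206. ]
 [ 312.6 -201.3  206. ]
 [ 615.7 -309.8  206. ]
 [ 303.2 -245.7  206. ]]
pegs [[ 606.  -182.6  195. ]
 [ 411.4 -139.2  195. ]
 [ 377.1 -131.5  195. ]]
soap px 597 ((436.5, 212.5), (19.0, 31.0), 90.0)
soap ((477.5270690917969, -244.5146484375), (87.3465347290039, 53.31833267211914), 88.48783874511719)
[[ 449.7 -287.5]
 [ 503.  -288.9]
 [ 505.3 -201.6]
 [ 452.  -200.2]]
saucer ((471.50421142578125, -235.36532592773438), 102.2032699584961)
1 [229 165  13  33 115] ((234.78231811523438, 180.93032836914062), (3.3525328636169434, 33.52532958984375), 17.744670867919922) [[228.1 196.4]
 [238.3 164.5]
 [241.5 165.5]
 [231.3 197.4]]
2 [ 257  176   51   42 1372] ((281.6993103027344, 196.56228637695312), (44.62194061279297, 30.960947036743164), 17.35402488708496) [[255.8 204.7]
 [265.  175.1]
 [307.6 188.4]
 [298.4 218. ]]
1 [ 334  202   44   48 1064] [[377. 224.]
 [361. 249.]
 [334. 218.]
 [359. 202.]]
2 [377 222  29  23 222] [[404. 222.]
 [405. 225.]
 [399. 232.]
 [380. 244.]
 [377. 240.]]
(array([550.5, 114. ,  49.2]), np.float64(0.7956662918022491)) (array([466.9, 142.8,  49.6]), np.float64(2.03149975248882))
lid edge (array([604.1, 280.5, 173.6]), np.float64(6.127933462097935)) (array([520. , 308.8, 172.8]), np.float64(1.9173431800215623))
```

```bash
cat >> h.py <<'E'
np.set_printoptions(precision=2,suppress=True)
def toolR(yaw,tilt):  # tool z leans along heading yaw by tilt; y_t horizontal to the right of heading
    a,b=np.radians(yaw),np.radians(tilt)
    z=np.array([np.cos(a)*np.sin(b),np.sin(a)*np.sin(b),-np.cos(b)]);y=np.array([np.sin(a),-np.cos(a),0])
    return np.c_[np.cross(y,z),y,z]
def plan(P,R,f,n=None,start=None):
    s=r.state(); p,R0=(np.array(s["eef_pos"]),Ro.from_rotvec(s["eef_rot"]).as_matrix()) if start is None else start
    rv=np.degrees(Ro.from_matrix(R0.T@R).as_rotvec())
    n=n or int(max(np.ceil(np.linalg.norm(rv)/8.4),np.ceil(np.linalg.norm(P-p)/48)))
    q=p.copy();C=R0.copy();tw=[];xs=[]
    for i in range(n):
        w=np.round(np.degrees(Ro.from_matrix(C.T@R).as_rotvec())/(n-i),1)
        d=np.round(C.T@((P-q)/(n-i)),0 if i<n-1 else 1)
        q=q+C@d;C=C@Ro.from_rotvec(np.radians(w)).as_matrix();tw.append(w.tolist());xs.append(d.tolist())
    for i in range(0,n,5): print({"twist":tw[i:i+5],"xyz":xs[i:i+5],"fingers":[f]*len(tw[i:i+5])})
    print("left",P-q)
    return q,C
def gpos(G,R): return np.array(G,float)-6*R[:,2]
def st():
    s=r.state();R=Ro.from_rotvec(s["eef_rot"]).as_matrix()
    print(s["clock"],"tcp",s["eef_pos"],"grasp",s["eef_pos"]+6*R[:,2],"z",R[:,2],"y",R[:,1],"F",s["ft_force"],"w",s["gripper_width"]*95,"g",s["grasp_force"],"j",s["joint_pos"]);return s
E
python3 - <<'E'
from h import *
print(plane("top",[[500,220],[527,220],[522,263],[495,263]],45))
R=toolR(88.5,35); G=np.array([477.5,-244.5,34])
print(R); plan(gpos(G-170*R[:,2],R),R,0.58)
E
```

```text
[[ 453.09 -422.61   45.  ]
 [ 451.62 -499.86   45.  ]
 [ 331.57 -481.45   45.  ]
 [ 333.34 -404.64   45.  ]]
[[ 0.02  1.    0.02]
 [ 0.82 -0.03  0.57]
 [ 0.57  0.   -0.82]]
{'twist': [[2.2, 3.5, -7.0], [2.2, 3.4, -7.0], [2.2, 3.5, -7.0], [2.2, 3.4, -7.0], [2.2, 3.5, -6.9]], 'xyz': [[33.0, -16.0, 7.0], [34.0, -11.0, 9.0], [35.0, -7.0, 12.0], [34.0, -2.0, 14.0], [33.0, 3.0, 16.0]], 'fingers': [0.58, 0.58, 0.58, 0.58, 0.58]}
{'twist': [[2.2, 3.4, -7.0], [2.2, 3.4, -6.9], [2.1, 3.5, -7.0], [2.2, 3.4, -6.9]], 'xyz': [[32.0, 7.0, 18.0], [30.0, 12.0, 19.0], [27.0, 15.0, 20.0], [22.6, 19.6, 21.3]], 'fingers': [0.58, 0.58, 0.58, 0.58]}
left [ 0.01 -0.02 -0.01]
```

Request:
send_rows:
  twist:
    - [2.2,3.5,-7]
    - [2.2,3.4,-7]
    - [2.2,3.5,-7]
    - [2.2,3.4,-7]
    - [2.2,3.5,-7]
  xyz:
    - [33,-16,7]
    - [34,-11,9]
    - [35,-7,12]
    - [34,-2,14]
    - [33,3,16]
  fingers: [0.58,0.58,0.58,0.58,0.58]

```text
clock: 0.6
eef_pos: [380.9, -455.9, 205.0]
eef_rot: [-2.494, -1.421, -0.369]
ft_force: [1.1, -0.5, 0.2]
gripper_width: 0.787
grasp_force: 0.0
```

Request:
send_rows:
  twist:
    - [2.2,3.4,-7]
    - [2.2,3.4,-7]
    - [2.2,3.5,-7]
    - [2.2,3.4,-7]
    - [0,0,0]
  xyz:
    - [32,7,18]
    - [30,12,19]
    - [27,15,20]
    - [23,20,21]
    - [0,0,0]
  fingers: [0.58,0.58,0.58,0.58,0.58]

```text
clock: 1.1
eef_pos: [476.5, -342.4, 176.6]
eef_rot: [-1.887, -1.857, -0.596]
ft_force: [0.7, -0.4, -0.6]
gripper_width: 0.791
grasp_force: 0.0
```

```bash
python3 - <<'E'
from h import *
st()
R=toolR(88.5,35); G=np.array([477.5,-244.5,34])
a=plan(gpos(G-60*R[:,2],R),R,0.58,5)
plan(gpos(G,R),R,0.58,5,a)
E
```

```text
1.1 tcp [ 476.51 -342.41  176.64] grasp [ 476.55 -338.95  171.74] z [ 0.01  0.58 -0.82] y [ 1.   -0.02 -0.  ] F [ 0.73 -0.35 -0.61] w 75.1030174060272 g 0.0 j [-0.89  0.29  1.65  0.38  1.69 -0.92]
{'twist': [[-0.1, -0.0, 0.1], [-0.1, -0.0, 0.1], [-0.1, -0.0, 0.1], [-0.1, -0.1, 0.1], [-0.0, -0.0, 0.0]], 'xyz': [[-0.0, -0.0, 21.0], [-0.0, -0.0, 22.0], [-1.0, -0.0, 21.0], [-0.0, -1.0, 21.0], [-0.9, -0.1, 22.0]], 'fingers': [0.58, 0.58, 0.58, 0.58, 0.58]}
left [-0.02  0.04  0.02]
{'twist': [[-0.0, -0.0, 0.0], [-0.0, -0.0, 0.0], [-0.0, -0.0, 0.0], [-0.0, -0.0, 0.0], [-0.0, -0.0, 0.0]], 'xyz': [[-0.0, 0.0, 12.0], [-0.0, 0.0, 12.0], [-0.0, 0.0, 12.0], [-0.0, 0.0, 12.0], [-0.0, 0.0, 12.0]], 'fingers': [0.58, 0.58, 0.58, 0.58, 0.58]}
left [ 0.03 -0.01 -0.  ]
```

Request:
send_rows:
  twist:
    - [0,0,0]
    - [0,0,0]
    - [0,0,0]
    - [0,0,0]
    - [0,0,0]
  xyz:
    - [0,0,21]
    - [0,0,22]
    - [-1,0,21]
    - [0,0,21]
    - [-1,0,22]
  fingers: [0.58,0.58,0.58,0.58,0.58]

```text
clock: 1.6
eef_pos: [476.0, -286.3, 90.0]
eef_rot: [-1.898, -1.856, -0.595]
ft_force: [0.0, -0.7, -0.1]
gripper_width: 0.793
grasp_force: 0.0
```

```bash
python3 - <<'E'
from h import *
st()
c=np.array([477.5,-244.5]);s=np.array([.026,1]);n=np.array([1,-.026])
L=[np.r_[c+a*45*s+b*28*n,z] for z in(42,6) for a,b in((-1,-1),(1,-1),(1,1),(-1,1))]
im=cv2.resize(imaging.read_camera("scene")[90:210,190:330],None,fx=5,fy=5,interpolation=cv2.INTER_CUBIC)
im2=cv2.resize(imaging.read_camera("top")[150:270,390:490],None,fx=5,fy=5,interpolation=cv2.INTER_CUBIC)
for I,n_,o in((im,"scene",(190,90)),(im2,"top",(390,150))):
    for p in proj(n_,L): cv2.circle(I,tuple(int(v) for v in ((p-o)*5+2)),4,(0,0,255),1)
s=proj("scene",L);
cv2.imwrite("pics/chk.png",cv2.resize(np.hstack([im[:600],im2[:600]]),(800,400)))
E
```

```text
1.6 tcp [ 476.   -286.33   90.04] grasp [ 476.08 -282.91   85.11] z [ 0.01  0.57 -0.82] y [ 1.   -0.02  0.  ] F [ 0.01 -0.67 -0.12] w 75.36014226234064 g 0.0 j [-0.83  0.3   1.8   0.41  1.51 -0.93]
```

View pics/chk.png

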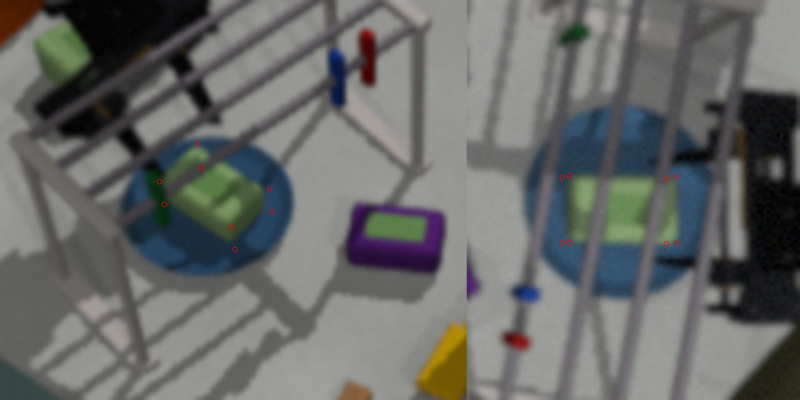

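Both views agree with the chosen soap: the predicted corners fall on it (top view centre about (437,212)), and the fingers straddle it below the front rod. I'm going in.

Request:
send_rows:
  twist:
    - [0,0,0]
    - [0,0,0]
    - [0,0,0]
    - [0,0,0]
    - [0,0,0]
  xyz:
    - [0,1,14]
    - [0,0,14]
    - [0,0,14]
    - [0,0,12]
    - [0,0,5]
  fingers: [0.58,0.58,0.58,0.58,0.58]

```text
clock: 2.2
eef_pos: [477.5, -251.1, 40.7]
eef_rot: [-1.894, -1.855, -0.595]
ft_force: [0.1, 0.8, -0.2]
gripper_width: 0.792
grasp_force: 0.0
```

Request:
send_rows:
  twist:
    - [0,0,0]
    - [0,0,0]
    - [0,0,0]
    - [0,0,0]
    - [0,0,0]
  xyz:
    - [0,0,0]
    - [0,0,0]
    - [0,0,0]
    - [0,0,0]
    - [0,0,0]
  fingers: [0.4,0.3,0.26,0.23,0.21]

```text
clock: 2.7
eef_pos: [478.2, -252.8, 42.6]
eef_rot: [-1.896, -1.858, -0.595]
ft_force: [-2.5, -0.6, 1.3]
gripper_width: 0.609
grasp_force: 0.6
```

```bash
python3 -c "
from h import *
st()"
```

```text
2.7 tcp [ 478.19 -252.85   42.58] grasp [ 478.26 -249.42   37.65] z [ 0.01  0.57 -0.82] y [ 1.   -0.02  0.  ] F [-2.46 -0.63  1.32] w 57.8801398796353 g 0.6360002607107162 j [-0.79  0.33  1.86  0.43  1.42 -0.94]
```

Request:
send_rows:
  twist:
    - [0,0,0]
    - [0,0,0]
    - [0,0,0]
    - [0,0,0]
    - [0,0,0]
  xyz:
    - [0,0,0]
    - [0,-1,3]
    - [0,0,0]
    - [0,0,0]
    - [0,0,0]
  fingers: [0.32,0.32,0.26,0.22,0.19]

```text
clock: 3.2
eef_pos: [477.2, -250.6, 39.6]
eef_rot: [-1.895, -1.857, -0.596]
ft_force: [-0.1, 0.4, 0.9]
gripper_width: 0.602
grasp_force: 0.3
```

Request:
send_rows:
  twist:
    - [0,0,0]
    - [0,0,0]
  xyz:
    - [0,0,0]
    - [0,0,0]
  fingers: [0.18,0.18]

```text
clock: 3.4
eef_pos: [477.3, -250.7, 39.7]
eef_rot: [-1.895, -1.857, -0.596]
ft_force: [0.2, -0.8, -0.3]
gripper_width: 0.593
grasp_force: 11.5
```

Request:
send_rows:
  twist:
    - [0,0,0]
  xyz:
    - [0,0,0]
  fingers: [0.183]

```text
clock: 3.5
eef_pos: [477.3, -250.7, 39.7]
eef_rot: [-1.895, -1.857, -0.596]
ft_force: [0.6, 0.3, -0.2]
gripper_width: 0.591
grasp_force: 8.0
```

Request:
send_rows:
  twist:
    - [0,0,0]
  xyz:
    - [0,0,0]
  fingers: [0.183]

```text
clock: 3.6
eef_pos: [477.2, -250.7, 39.7]
eef_rot: [-1.895, -1.857, -0.595]
ft_force: [0.2, 0.3, -0.6]
gripper_width: 0.593
grasp_force: 7.6
```

Request:
send_rows:
  twist:
    - [0,0,0]
    - [0,0,0]
    - [0,0,0]
    - [0,0,0]
    - [0,0,0]
  xyz:
    - [1,0,-2]
    - [3,0,-4]
    - [3,0,-4]
    - [0,0,-5]
    - [0,0,-10]
  fingers: [0.183,0.183,0.183,0.183,0.183]

```text
clock: 4.1
eef_pos: [476.7, -259.0, 64.4]
eef_rot: [-1.894, -1.857, -0.595]
ft_force: [-1.0, 0.3, -1.7]
gripper_width: 0.592
grasp_force: 7.6
```

Request:
send_rows:
  twist:
    - [0,0,0]
    - [0,0,0]
    - [0,0,0]
    - [0,0,0]
    - [0,0,0]
  xyz:
    - [0,0,-14]
    - [0,0,-18]
    - [0,0,-22]
    - [0,0,-22]
    - [0,0,-22]
  fingers: [0.183,0.183,0.183,0.183,0.183]

```text
clock: 4.6
eef_pos: [475.9, -316.8, 146.7]
eef_rot: [-1.897, -1.858, -0.596]
ft_force: [-0.1, 0.7, -1.0]
gripper_width: 0.592
grasp_force: 7.6
```

Request:
send_rows:
  twist:
    - [0,0,0]
    - [0,0,0]
    - [0,0,0]
    - [0,0,0]
    - [0,0,0]
  xyz:
    - [-8,0,-17]
    - [-16,0,-12]
    - [-20,0,-14]
    - [-20,0,-14]
    - [-8,0,-14]
  fingers: [0.183,0.183,0.183,0.183,0.183]

```text
clock: 5.1
eef_pos: [473.2, -417.1, 162.1]
eef_rot: [-1.897, -1.856, -0.595]
ft_force: [-0.5, -0.3, -1.6]
gripper_width: 0.592
grasp_force: 7.6
```

Request:
send_rows:
  twist:
    - [0,0,0]
    - [0,0,0]
    - [0,0,0]
    - [0,0,0]
    - [0,0,0]
  xyz:
    - [6,0,-20]
    - [15,0,-22]
    - [18,0,-25]
    - [18,0,-25]
    - [17,0,-22]
  fingers: [0.183,0.183,0.183,0.183,0.183]

```text
clock: 5.6
eef_pos: [473.3, -420.3, 300.6]
eef_rot: [-1.897, -1.858, -0.595]
ft_force: [0.0, 0.1, -0.0]
gripper_width: 0.589
grasp_force: 7.6
```

```bash
python3 - <<'E'
from h import *
st()
# box axes from the measured corners; underside u unknown
R=toolR(70.9,35)
u=np.array([.327,.945]);c=np.array([508.7,128.4])+65*u;print("box centre",c)
n=np.array([.945,-.327])
for z in (20,41):
  for nme in("top","scene"): print(z,nme,proj(nme,[np.r_[c-65*u+46*n,z+8],np.r_[c-65*u-46*n,z+8],np.r_[c,z+4]]).tolist())
plan(gpos([c[0],c[1]-12,300],R),R,0.183,20)
E
```

```text
5.6 tcp [ 473.35 -420.28  300.58] grasp [ 473.43 -416.86  295.65] z [ 0.01  0.57 -0.82] y [ 1.   -0.02  0.  ] F [ 0.05  0.1  -0.04] w 55.944217935304614 g 7.556603103876114 j [-0.96  0.31  1.41  0.37  1.91 -0.9 ]
box centre [529.96 189.82]
20 top [[308.82435330515705, 188.4210936672744], [298.6238012068362, 219.20428992908927], [282.228223863926, 196.7582502505959]]
20 scene [[333.8094564802708, 221.6131093575419], [358.60986258911566, 205.79575758853983], [359.8899701374461, 230.2060427534341]]
41 top [[308.38186801221923, 187.83796148109724], [298.02151677899934, 219.0969310623846], [281.37782961511544, 196.3056125030954]]
41 scene [[334.0707974986236, 218.12019996770795], [359.1703360917505, 202.17665789650312], [360.4845395413516, 226.80199994538756]]
{'twist': [[-0.5, 0.0, 0.7], [-0.5, 0.0, 0.7], [-0.5, 0.0, 0.7], [-0.5, 0.0, 0.7], [-0.5, 0.0, 0.7]], 'xyz': [[25.0, 2.0, 17.0], [25.0, 2.0, 17.0], [25.0, 1.0, 17.0], [25.0, 1.0, 17.0], [25.0, 0.0, 17.0]], 'fingers': [0.183, 0.183, 0.183, 0.183, 0.183]}
{'twist': [[-0.5, 0.0, 0.7], [-0.5, 0.0, 0.8], [-0.5, 0.0, 0.7], [-0.5, 0.0, 0.8], [-0.5, 0.0, 0.7]], 'xyz': [[25.0, -0.0, 17.0], [25.0, -1.0, 17.0], [24.0, -1.0, 17.0], [24.0, -1.0, 17.0], [24.0, -2.0, 17.0]], 'fingers': [0.183, 0.183, 0.183, 0.183, 0.183]}
{'twist': [[-0.5, 0.0, 0.8], [-0.5, 0.0, 0.7], [-0.5, 0.0, 0.8], [-0.5, 0.0, 0.7], [-0.5, 0.0, 0.8]], 'xyz': [[25.0, -2.0, 17.0], [24.0, -3.0, 17.0], [24.0, -3.0, 17.0], [24.0, -4.0, 16.0], [24.0, -4.0, 16.0]], 'fingers': [0.183, 0.183, 0.183, 0.183, 0.183]}
{'twist': [[-0.5, 0.0, 0.7], [-0.5, 0.1, 0.8], [-0.5, 0.0, 0.7], [-0.6, 0.1, 0.8], [-0.5, 0.0, 0.7]], 'xyz': [[25.0, -5.0, 16.0], [24.0, -5.0, 17.0], [24.0, -6.0, 16.0], [24.0, -6.0, 17.0], [24.8, -6.9, 16.0]], 'fingers': [0.183, 0.183, 0.183, 0.183, 0.183]}
left [-0.05  0.01 -0.06]
```

Request:
send_rows:
  twist:
    - [-0.5,0,0.7]
    - [-0.5,0,0.7]
    - [-0.5,0,0.7]
    - [-0.5,0,0.7]
    - [-0.5,0,0.7]
  xyz:
    - [12,2,8]
    - [24,2,17]
    - [28,1,19]
    - [28,1,19]
    - [28,0,19]
  fingers: [0.183,0.183,0.183,0.183,0.183]

```text
clock: 6.1
eef_pos: [487.1, -272.4, 297.5]
eef_rot: [-1.973, -1.79, -0.621]
ft_force: [0.3, 0.5, -2.2]
gripper_width: 0.593
grasp_force: 7.6
```

Request:
send_rows:
  twist:
    - [-0.5,0,0.7]
    - [-0.5,0,0.8]
    - [-0.5,0,0.7]
    - [-0.5,0,0.8]
    - [-0.5,0,0.7]
  xyz:
    - [28,0,19]
    - [28,-1,19]
    - [27,-1,19]
    - [27,-1,19]
    - [27,-2,19]
  fingers: [0.183,0.183,0.183,0.183,0.183]

```text
clock: 6.6
eef_pos: [502.9, -106.4, 297.9]
eef_rot: [-2.051, -1.719, -0.643]
ft_force: [-0.3, 0.1, -1.7]
gripper_width: 0.598
grasp_force: 7.6
```

Request:
send_rows:
  twist:
    - [-0.5,0,0.8]
    - [-0.5,0,0.7]
    - [-0.5,0,0.8]
    - [-0.5,0,0.7]
    - [-0.5,0,0.8]
  xyz:
    - [28,-2,19]
    - [27,-3,19]
    - [27,-3,19]
    - [27,-4,18]
    - [26,-4,18]
  fingers: [0.183,0.183,0.183,0.183,0.183]

```text
clock: 7.1
eef_pos: [520.3, 57.1, 298.8]
eef_rot: [-2.128, -1.644, -0.665]
ft_force: [0.1, 0.3, -0.9]
gripper_width: 0.594
grasp_force: 7.6
```

```bash
python3 - <<'E'
from h import *
st()
R=toolR(70.9,35);u=np.array([.327,.945]);c=np.array([529.96,189.82])-7*u
a=plan(gpos([*c,180],R),R,0.183,10)
E
```

```text
7.1 tcp [520.33  57.11 298.79] grasp [521.17  60.43 293.87] z [ 0.14  0.55 -0.82] y [ 0.97 -0.25 -0.  ] F [ 0.11  0.26 -0.92] w 56.451245762675335 g 7.560199946165085 j [-0.3  -0.24  1.98  0.61  1.46 -0.13]
{'twist': [[-0.3, 0.0, 0.4], [-0.3, 0.0, 0.4], [-0.3, 0.0, 0.3], [-0.3, 0.0, 0.4], [-0.3, 0.0, 0.3]], 'xyz': [[3.0, -2.0, 16.0], [3.0, -3.0, 16.0], [3.0, -3.0, 16.0], [3.0, -3.0, 16.0], [4.0, -3.0, 16.0]], 'fingers': [0.183, 0.183, 0.183, 0.183, 0.183]}
{'twist': [[-0.3, 0.0, 0.4], [-0.2, 0.0, 0.3], [-0.3, 0.0, 0.4], [-0.2, 0.1, 0.3], [-0.3, 0.0, 0.4]], 'xyz': [[3.0, -3.0, 16.0], [4.0, -3.0, 16.0], [3.0, -3.0, 17.0], [3.0, -3.0, 16.0], [3.9, -3.1, 16.8]], 'fingers': [0.183, 0.183, 0.183, 0.183, 0.183]}
left [-0.04 -0.02  0.01]
```

Request:
send_rows:
  twist:
    - [-0.3,0,0.4]
    - [-0.3,0,0.4]
    - [-0.3,0,0.3]
    - [-0.3,0,0.4]
    - [-0.3,0,0.3]
  xyz:
    - [3,-2,16]
    - [3,-3,16]
    - [3,-3,16]
    - [3,-3,16]
    - [4,-3,16]
  fingers: [0.183,0.183,0.183,0.183,0.183]

```text
clock: 7.6
eef_pos: [522.2, 116.7, 241.6]
eef_rot: [-2.167, -1.607, -0.679]
ft_force: [0.1, -0.8, -1.1]
gripper_width: 0.593
grasp_force: 5.8
```

Request:
send_rows:
  twist:
    - [-0.3,0,0.4]
    - [-0.2,0,0.3]
    - [-0.3,0,0.4]
    - [-0.2,0.1,0.3]
    - [-0.3,0,0.4]
  xyz:
    - [3,-3,16]
    - [4,-3,16]
    - [3,-3,17]
    - [3,-3,16]
    - [4,-3,17]
  fingers: [0.183,0.183,0.183,0.183,0.183]

```text
clock: 8.1
eef_pos: [526.5, 178.9, 184.1]
eef_rot: [-2.203, -1.569, -0.693]
ft_force: [0.3, -0.3, -1.5]
gripper_width: 0.589
grasp_force: 5.8
```

```bash
python3 - <<'E'
from h import *
st()
R=toolR(70.9,35);u=np.array([.327,.945]);c=np.array([529.96,189.82])-7*u
a=plan(gpos([*c,90],R),R,0.183,5)
im=cv2.resize(imaging.read_camera("scene")[130:280,300:450],None,fx=4,fy=4,interpolation=cv2.INTER_CUBIC)
im2=cv2.resize(imaging.read_camera("top")[130:260,210:330],None,fx=4,fy=4,interpolation=cv2.INTER_CUBIC)
im2=cv2.copyMakeBorder(im2,0,80,0,0,cv2.BORDER_CONSTANT)
cv2.imwrite("pics/pl.png",cv2.resize(np.hstack([im,im2]),(800,444)))
E
```

```text
8.1 tcp [526.48 178.92 184.14] grasp [527.6  182.17 179.22] z [ 0.19  0.54 -0.82] y [ 0.94 -0.33 -0.  ] F [ 0.28 -0.25 -1.5 ] w 55.934194853565565 g 5.778486728668213 j [-0.04 -0.18  2.13  0.66  1.1   0.01]
{'twist': [[-0.0, 0.0, 0.0], [-0.0, 0.0, 0.0], [-0.0, 0.0, 0.0], [-0.0, 0.0, 0.0], [-0.0, 0.1, 0.0]], 'xyz': [[-10.0, -0.0, 15.0], [-10.0, -0.0, 15.0], [-10.0, -0.0, 15.0], [-10.0, -0.0, 14.0], [-10.3, -0.3, 14.7]], 'fingers': [0.183, 0.183, 0.183, 0.183, 0.183]}
left [0.05 0.03 0.  ]
```

View pics/pl.png

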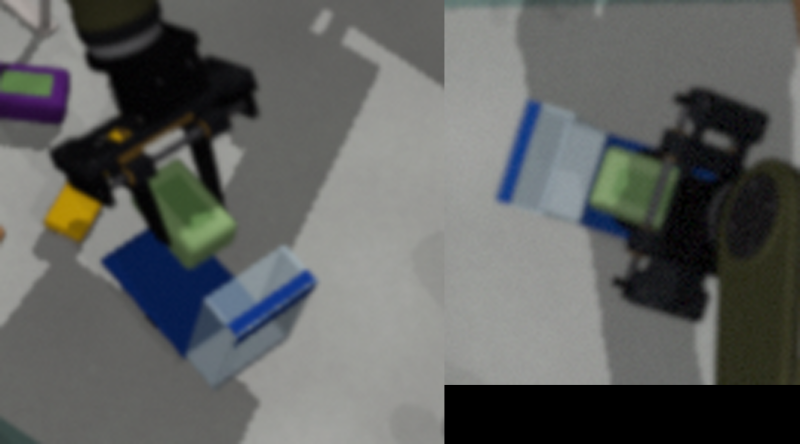

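Request:
send_rows:
  twist:
    - [0,0,0]
    - [0,0,0]
    - [0,0,0]
    - [0,0,0]
    - [0,0,0]
  xyz:
    - [-6,0,8]
    - [-12,0,17]
    - [-12,0,17]
    - [-12,0,17]
    - [-6,0,10]
  fingers: [0.181,0.181,0.181,0.181,0.181]

```text
clock: 8.7
eef_pos: [527.2, 177.8, 100.0]
eef_rot: [-2.203, -1.569, -0.693]
ft_force: [-0.8, 0.1, -2.2]
gripper_width: 0.59
grasp_force: 7.5
```

Request:
send_rows:
  twist:
    - [0,0,0]
    - [0,0,0]
    - [0,0,0]
  xyz:
    - [-1.2,0,1.6]
    - [-1.2,0,1.6]
    - [0,0,0]
  fingers: [0.181,0.181,0.181]

```text
clock: 9.0
eef_pos: [528.8, 178.2, 99.0]
eef_rot: [-2.202, -1.571, -0.698]
ft_force: [0.2, 1.2, -1.2]
gripper_width: 0.592
grasp_force: 7.5
```

```bash
python3 -c "
from h import *
st()"
```

```text
9.0 tcp [528.81 178.22  98.99] grasp [529.96 181.47  94.08] z [ 0.19  0.54 -0.82] y [ 0.95 -0.33  0.  ] F [ 0.16  1.25 -1.17] w 56.19590892271212 g 7.549820244312286 j [-0.04 -0.05  2.17  0.73  0.96 -0.12]
```

Request:
send_rows:
  twist:
    - [0,0,0]
    - [0,0,0]
    - [0,0,0]
  xyz:
    - [-1.2,0,1.6]
    - [-1.2,0,1.6]
    - [0,0,0]
  fingers: [0.181,0.181,0.181]

```text
clock: 9.3
eef_pos: [528.1, 178.3, 94.2]
eef_rot: [-2.202, -1.571, -0.696]
ft_force: [0.1, -0.6, -1.2]
gripper_width: 0.591
grasp_force: 7.6
```

Request:
send_rows:
  twist:
    - [0,0,0]
    - [0,0,0]
    - [0,0,0]
  xyz:
    - [-1.2,0,1.6]
    - [-1.2,0,1.6]
    - [0,0,0]
  fingers: [0.181,0.181,0.181]

```text
clock: 9.6
eef_pos: [527.8, 178.1, 89.6]
eef_rot: [-2.202, -1.57, -0.695]
ft_force: [0.7, -0.0, -1.4]
gripper_width: 0.588
grasp_force: 7.5
```

Request:
send_rows:
  twist:
    - [0,0,0]
    - [0,0,0]
    - [0,0,0]
  xyz:
    - [-1.2,0,1.6]
    - [-0.6,0,0.8]
    - [0,0,0]
  fingers: [0.181,0.181,0.181]

```text
clock: 9.9
eef_pos: [527.8, 178.0, 86.8]
eef_rot: [-2.202, -1.57, -0.695]
ft_force: [0.3, 0.7, -2.0]
gripper_width: 0.593
grasp_force: 7.5
```

Request:
send_rows:
  twist:
    - [0,0,0]
    - [0,0,0]
    - [0,0,0]
  xyz:
    - [-0.6,0,0.8]
    - [-0.6,0,0.8]
    - [0,0,0]
  fingers: [0.181,0.181,0.181]

```text
clock: 10.2
eef_pos: [527.9, 177.9, 84.9]
eef_rot: [-2.202, -1.57, -0.695]
ft_force: [-0.9, 0.2, -0.9]
gripper_width: 0.591
grasp_force: 7.5
```

Request:
send_rows:
  twist:
    - [0,0,0]
    - [0,0,0]
    - [0,0,0]
  xyz:
    - [-0.6,0,0.8]
    - [-0.6,0,0.8]
    - [0,0,0]
  fingers: [0.181,0.181,0.181]

```text
clock: 10.5
eef_pos: [527.9, 177.9, 82.9]
eef_rot: [-2.202, -1.57, -0.695]
ft_force: [0.8, 0.6, -1.6]
gripper_width: 0.594
grasp_force: 7.6
```

Soap bottom is now about 4 mm above the expected floor, so I'm feeling down in single millimetres.

Request:
send_rows:
  twist:
    - [0,0,0]
    - [0,0,0]
  xyz:
    - [-0.6,0,0.8]
    - [0,0,0]
  fingers: [0.181,0.181]

```text
clock: 10.7
eef_pos: [527.9, 177.8, 82.0]
eef_rot: [-2.202, -1.571, -0.695]
ft_force: [0.2, 0.4, -0.8]
gripper_width: 0.59
grasp_force: 7.5
```

Request:
send_rows:
  twist:
    - [0,0,0]
    - [0,0,0]
  xyz:
    - [-0.6,0,0.8]
    - [0,0,0]
  fingers: [0.181,0.181]

```text
clock: 10.9
eef_pos: [527.9, 177.8, 80.9]
eef_rot: [-2.202, -1.571, -0.695]
ft_force: [0.3, 0.3, -1.2]
gripper_width: 0.59
grasp_force: 7.5
```

Request:
send_rows:
  twist:
    - [0,0,0]
    - [0,0,0]
  xyz:
    - [-0.6,0,0.8]
    - [0,0,0]
  fingers: [0.181,0.181]

```text
clock: 11.1
eef_pos: [527.9, 177.8, 80.0]
eef_rot: [-2.202, -1.571, -0.695]
ft_force: [0.3, -0.5, -1.2]
gripper_width: 0.592
grasp_force: 7.6
```

Request:
send_rows:
  twist:
    - [0,0,0]
    - [0,0,0]
  xyz:
    - [-0.6,0,0.8]
    - [0,0,0]
  fingers: [0.181,0.181]

```text
clock: 11.3
eef_pos: [528.1, 177.9, 79.5]
eef_rot: [-2.201, -1.57, -0.696]
ft_force: [-0.8, 0.9, 0.4]
gripper_width: 0.59
grasp_force: 5.7
```

Request:
send_rows:
  twist:
    - [0,0,0]
    - [0,0,0]
  xyz:
    - [-0.6,0,0.8]
    - [0,0,0]
  fingers: [0.181,0.181]

```text
clock: 11.5
eef_pos: [528.3, 178.0, 79.0]
eef_rot: [-2.201, -1.57, -0.697]
ft_force: [-1.8, 0.7, 4.8]
gripper_width: 0.591
grasp_force: 4.0
```

Request:
send_rows:
  twist:
    - [0,0,0]
    - [0,0,0]
  xyz:
    - [-0.6,0,0.8]
    - [0,0,0]
  fingers: [0.181,0.181]

```text
clock: 11.7
eef_pos: [528.3, 178.0, 77.9]
eef_rot: [-2.201, -1.57, -0.697]
ft_force: [-1.6, 0.4, 4.5]
gripper_width: 0.59
grasp_force: 3.1
```

Request:
send_rows:
  twist:
    - [0,0,0]
    - [0,0,0]
    - [0,0,0]
    - [0,0,0]
    - [0,0,0]
  xyz:
    - [0,0,0]
    - [0,0,0]
    - [0,0,0]
    - [0,0,0]
    - [0,0,0]
  fingers: [0.19,0.21,0.25,0.3,0.33]

```text
clock: 12.2
eef_pos: [527.8, 177.6, 76.9]
eef_rot: [-2.202, -1.571, -0.695]
ft_force: [-0.6, -0.5, 0.7]
gripper_width: 0.657
grasp_force: 0.0
```

Request:
send_rows:
  twist:
    - [0,0,0]
    - [0,0,0]
    - [0,0,0]
    - [0,0,0]
    - [0,0,0]
  xyz:
    - [0,0,-2]
    - [0,0,-5]
    - [0,0,-10]
    - [0,0,-15]
    - [0,0,-20]
  fingers: [0.33,0.35,0.4,0.4,0.4]

```text
clock: 12.7
eef_pos: [517.6, 149.0, 120.5]
eef_rot: [-2.202, -1.571, -0.695]
ft_force: [-0.1, 0.1, 1.1]
gripper_width: 0.696
grasp_force: 0.0
```

Request:
send_rows:
  twist:
    - [0,0,0]
    - [0,0,0]
    - [0,0,0]
    - [0,0,0]
    - [0,0,0]
  xyz:
    - [0,0,-30]
    - [0,0,-30]
    - [0,0,-30]
    - [0,0,-30]
    - [0,0,-30]
  fingers: [0.4,0.4,0.4,0.4,0.4]

```text
clock: 13.2
eef_pos: [489.2, 67.1, 244.8]
eef_rot: [-2.203, -1.571, -0.697]
ft_force: [0.4, -0.2, -0.2]
gripper_width: 0.699
grasp_force: 0.0
```

```bash
python3 - <<'E'
from h import *
st()
im=cv2.resize(imaging.read_camera("scene")[160:280,310:430],None,fx=5,fy=5,interpolation=cv2.INTER_CUBIC)
T=imaging.read_camera("top");im2=cv2.resize(T[140:240,215:325],None,fx=5,fy=5,interpolation=cv2.INTER_CUBIC)
im2=cv2.copyMakeBorder(im2,0,100,0,0,cv2.BORDER_CONSTANT)
cv2.imwrite("pics/rel.png",cv2.resize(np.hstack([im,im2]),(800,417)))
E
```

```text
13.2 tcp [489.21  67.15 244.84] grasp [490.35  70.39 239.92] z [ 0.19  0.54 -0.82] y [ 0.95 -0.33  0.  ] F [ 0.42 -0.22 -0.22] w 66.36528814122687 g 0.0 j [-0.3  -0.32  2.14  0.63  1.35 -0.11]
```

View pics/rel.png

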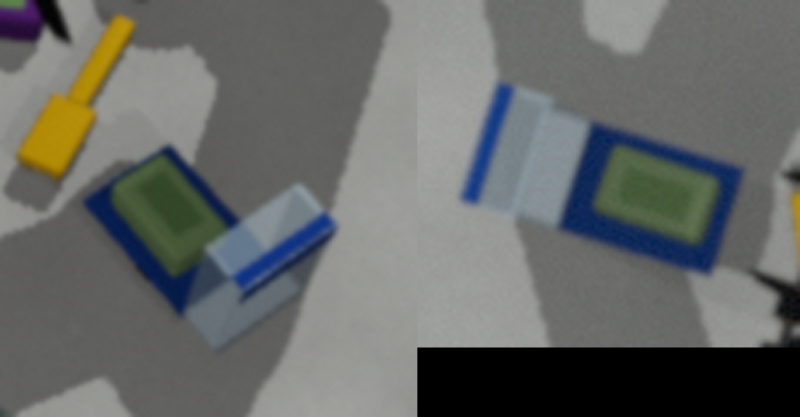

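```bash
python3 - <<'E'
from h import *
T=imaging.read_camera("top");hs=cv2.cvtColor(T,cv2.COLOR_BGR2HSV)
u=np.array([.327,.945]);n=np.array([.945,-.327]);c=np.array([529.96,189.82])
m=cv2.inRange(hs,(35,40,40),(65,255,255));w=np.zeros_like(m);w[165:220,250:310]=1;m*=w
q=cv2.minAreaRect(plane("top",np.argwhere(m)[:,::-1],82)[:,:2].astype(np.float32));d=np.array(q[0])-c
print("soap in box: ",d@u,d@n,q)
R=toolR(70.9,0)
st()
a=plan(np.array([*(c+40*u),320.]),R,-1,5)
a=plan(np.array([*(c+172*u),285.]),R,-1,5,a)
h=49.8
pr=None
for th in np.r_[1.75:-0.01:-0.0875]:
    p=np.array([75-119*np.cos(th)+44*np.sin(th),h+119*np.sin(th)+44*np.cos(th)+25])
    print(round(th,2),p,None if pr is None else p-pr);pr=p
E
```

```text
soap in box:  -9.592679390258795 2.6359617132567994 ((529.3141479492188, 179.8925018310547), (86.74330139160156, 51.00103759765625), 70.60804748535156)
13.35 tcp [490.73  66.93 245.65] grasp [491.89  70.17 240.74] z [ 0.19  0.54 -0.82] y [ 0.94 -0.33  0.01] F [-1.05 -0.16  0.11] w 66.58827613063494 g 0.0 j [-0.29 -0.32  2.13  0.63  1.34 -0.11]
{'twist': [[0.1, -7.0, 0.0], [0.1, -7.0, 0.0], [0.1, -7.0, 0.0], [0.1, -7.0, 0.0], [0.1, -7.0, 0.1]], 'xyz': [[36.0, -1.0, 7.0], [37.0, -0.0, 3.0], [37.0, -1.0, -2.0], [36.0, -0.0, -6.0], [35.6, -0.8, -10.9]], 'fingers': [-1, -1, -1, -1, -1]}
left [ 0.03  0.02 -0.01]
{'twist': [[-0.0, 0.0, -0.0], [-0.0, 0.0, -0.0], [-0.0, 0.0, -0.0], [-0.0, 0.0, -0.0], [-0.0, 0.0, -0.0]], 'xyz': [[26.0, -0.0, 7.0], [27.0, -0.0, 7.0], [26.0, -0.0, 7.0], [27.0, -0.0, 7.0], [26.0, -0.1, 6.9]], 'fingers': [-1, -1, -1, -1, -1]}
left [ 0.05  0.03 -0.05]
1.75 [139.51 184.05] None
1.66 [129.71 189.27] [-9.79  5.22]
1.58 [119.5  193.61] [-10.21   4.34]
1.49 [108.95 197.05] [-10.55   3.43]
1.4 [ 98.13 199.55] [-10.81   2.5 ]
1.31 [ 87.14 201.09] [-10.99   1.54]
1.23 [ 76.06 201.67] [-11.08   0.58]
1.14 [ 64.97 201.28] [-11.09  -0.39]
1.05 [ 53.96 199.92] [-11.01  -1.36]
0.96 [ 43.1 197.6] [-10.85  -2.32]
0.88 [ 32.49 194.34] [-10.61  -3.26]
0.79 [ 22.21 190.17] [-10.28  -4.17]
0.7 [ 12.33 185.11] [-9.88 -5.05]
0.61 [  2.93 179.22] [-9.4 -5.9]
0.53 [ -5.92 172.52] [-8.85 -6.7 ]
0.44 [-14.15 165.07] [-8.23 -7.45]
0.35 [-21.7  156.94] [-7.55 -8.14]
0.26 [-28.51 148.17] [-6.81 -8.76]
0.18 [-34.52 138.85] [-6.02 -9.33]
0.09 [-39.7  129.03] [-5.18 -9.82]
0.0 [-44.  118.8] [ -4.3  -10.23]
```

```bash
python3 - <<'E'
from h import *
u=np.array([.327,.945]);n=np.array([.945,-.327]);c=np.array([529.96,189.82])
for nm in("top","scene"):
    I=np.mean([imaging.read_camera(nm).astype(float) for _ in range(3)],0).astype(np.float32)
    xs=np.arange(-75,30,1.)
    for z,lab in((49.8,"lip"),(82,"soaptop")):
        prof=0
        for v in np.arange(-15,16,3.):
            P=proj(nm,[np.r_[c+x*u+(v+2)*n,z] for x in xs]).astype(np.float32)
            prof=prof+cv2.remap(I,P[None,:,0],P[None,:,1],cv2.INTER_LINEAR)[0]/11
        print(nm,lab);print(np.c_[xs,prof][5:40:2].astype(int).tolist())
E
```

```text
top lip
[[-70, 93, 89, 87], [-68, 90, 79, 75], [-66, 89, 65, 57], [-64, 88, 52, 38], [-62, 88, 44, 24], [-60, 88, 42, 17], [-58, 87, 42, 17], [-56, 84, 44, 22], [-54, 77, 51, 33], [-52, 69, 62, 47], [-50, 63, 74, 59], [-48, 63, 86, 70], [-46, 69, 96, 80], [-44, 74, 104, 87], [-42, 77, 108, 91], [-40, 78, 110, 92], [-38, 77, 108, 90], [-36, 75, 105, 88]]
top soaptop
[[-70, 90, 75, 70], [-68, 88, 61, 51], [-66, 88, 49, 32], [-64, 88, 43, 20], [-62, 88, 41, 17], [-60, 86, 42, 18], [-58, 81, 47, 26], [-56, 73, 56, 39], [-54, 66, 68, 53], [-52, 63, 80, 65], [-50, 66, 92, 76], [-48, 72, 101, 84], [-46, 76, 107, 90], [-44, 78, 110, 92], [-42, 77, 109, 91], [-40, 76, 106, 89], [-38, 73, 103, 85], [-36, 69, 99, 81]]
scene lip
[[-70, 79, 70, 63], [-68, 71, 63, 52], [-66, 64, 68, 53], [-64, 61, 79, 62], [-62, 60, 88, 70], [-60, 61, 93, 74], [-58, 60, 92, 74], [-56, 58, 90, 72], [-54, 55, 87, 69], [-52, 52, 84, 65], [-50, 50, 81, 62], [-48, 49, 80, 61], [-46, 48, 79, 60], [-44, 48, 79, 60], [-42, 48, 79, 60], [-40, 48, 79, 60], [-38, 48, 79, 60], [-36, 47, 79, 59]]
scene soaptop
[[-70, 131, 134, 134], [-68, 127, 130, 129], [-66, 121, 124, 124], [-64, 116, 119, 119], [-62, 112, 114, 114], [-60, 107, 107, 106], [-58, 100, 95, 91], [-56, 88, 79, 71], [-54, 75, 69, 57], [-52, 65, 73, 57], [-50, 60, 82, 65], [-48, 60, 90, 72], [-46, 60, 92, 74], [-44, 58, 91, 73], [-42, 56, 87, 69], [-40, 52, 83, 65], [-38, 48, 79, 60], [-36, 44, 76, 56]]
```

The soap's end is at about x = −50 in the box and its centre at about (−5, +2). That leaves about 6 mm to the lid's inner sweep, so it needs no nudge. Next the gripper goes up, closed, and over behind the lid.

Request:
send_rows:
  twist:
    - [0,-7,0]
    - [0,-7,0]
    - [0,-7,0]
    - [0,-7,0]
    - [0,-7,0]
  xyz:
    - [25,-1,-20]
    - [37,0,-10]
    - [37,-1,-2]
    - [36,0,-6]
    - [36,-1,-11]
  fingers: [-1,-1,-1,-1,-1]

```text
clock: 14.15
eef_pos: [532.0, 202.4, 345.2]
eef_rot: [2.553, 1.82, -0.003]
ft_force: [1.4, -0.4, -0.3]
gripper_width: 0.334
grasp_force: 0.0
```

Request:
send_rows:
  twist:
    - [0,0,0]
    - [0,0,0]
    - [0,0,0]
    - [0,0,0]
    - [0,0,0]
  xyz:
    - [30,0,0]
    - [30,0,5]
    - [30,0,8]
    - [30,0,8]
    - [20,0,8]
  fingers: [-1,-1,-1,-1,-1]

```text
clock: 14.65
eef_pos: [577.5, 335.3, 313.1]
eef_rot: [2.555, 1.825, -0.002]
ft_force: [-0.8, 0.2, -0.2]
gripper_width: 0.006
grasp_force: 0.0
```

```bash
cat >> h.py <<'E'
U=np.array([.327,.945]);N=np.array([.945,-.327]);C=np.array([529.96,189.82])+1*-U
def bx():
    s=st();d=s["eef_pos"][:2]-C;print("box x,y",d@U,d@N,"tip z",s["eef_pos"][2]-25)
E
python3 - <<'E'
from h import *
bx();R=toolR(70.9,0)
plan(np.array([*(C+165*U),175.]),R,-1,5)
E
```

```text
14.65 tcp [577.47 335.28 313.15] grasp [577.47 335.27 307.15] z [-0. -0. -1.] y [ 0.95 -0.32  0.  ] F [-0.84  0.17 -0.25] w 0.5250847444941629 g 0.0 j [ 0.45  0.13  1.52 -0.    1.49  0.78]
box x,y 153.99124824253587 -2.668666361484618 tip z 288.14979093035925
{'twist': [[0.0, 0.0, 0.0], [0.0, 0.0, 0.0], [0.0, 0.0, 0.1], [0.0, 0.1, 0.0], [0.0, 0.0, 0.1]], 'xyz': [[2.0, 1.0, 28.0], [2.0, 0.0, 28.0], [2.0, 1.0, 27.0], [3.0, 0.0, 28.0], [2.2, 0.7, 27.1]], 'fingers': [-1, -1, -1, -1, -1]}
left [-0.02  0.02 -0.03]
```

Request:
send_rows:
  twist:
    - [0,0,0]
    - [0,0,0]
    - [0,0,0]
    - [0,0,0]
    - [0,0,0]
  xyz:
    - [8,1,20]
    - [4,1,30]
    - [0,0,30]
    - [0,0,30]
    - [0,0,25]
  fingers: [-1,-1,-1,-1,-1]

```text
clock: 15.15
eef_pos: [582.5, 343.6, 176.7]
eef_rot: [2.556, 1.824, -0.005]
ft_force: [0.1, -0.3, 0.5]
gripper_width: 0.008
grasp_force: 0.0
```

Request:
send_rows:
  twist:
    - [0,0,0]
    - [0,0,0]
    - [0,0,0]
    - [0,0,0]
    - [0,0,0]
  xyz:
    - [-6,0,0]
    - [-6,0,0]
    - [-4,0,0]
    - [-4,0,0]
    - [-4,0,0]
  fingers: [-1,-1,-1,-1,-1]

```text
clock: 15.65
eef_pos: [576.6, 320.6, 182.3]
eef_rot: [2.556, 1.822, 0.006]
ft_force: [-0.2, -0.5, -0.5]
gripper_width: 0.002
grasp_force: 0.0
```

```bash
python3 -c "
from h import *
bx()"
```

```text
15.65 tcp [576.6  320.63 182.26] grasp [576.63 320.62 176.26] z [ 0. -0. -1.] y [ 0.95 -0.33  0.  ] F [-0.18 -0.47 -0.5 ] w 0.15750128037107425 g 0.0 j [ 0.43  0.18  1.68 -0.    1.27  0.76]
box x,y 139.86253764530858 1.3029409209328477 tip z 157.25735526816152
```

Request:
send_rows:
  twist:
    - [0,0,0]
    - [0,0,0]
    - [0,0,0]
    - [0,0,0]
    - [0,0,0]
  xyz:
    - [-6,0,-3]
    - [-8,0,-4]
    - [-10,0,-4]
    - [-10,0,-3]
    - [-10,0,-3]
  fingers: [-1,-1,-1,-1,-1]

```text
clock: 16.15
eef_pos: [561.5, 278.8, 197.7]
eef_rot: [2.557, 1.822, 0.003]
ft_force: [1.6, 4.1, -2.3]
gripper_width: 0.003
grasp_force: 2.1
```

```bash
python3 -c "
from h import *
bx()"
```

```text
16.15 tcp [561.46 278.8  197.73] grasp [561.48 278.8  191.73] z [ 0.  0. -1.] y [ 0.95 -0.33  0.  ] F [ 1.64  4.12 -2.34] w 0.3221505143960322 g 2.0991897888598032 j [ 0.38  0.1   1.75 -0.    1.29  0.71]
box x,y 95.38581359081397 0.6743205179983391 tip z 172.72516659239554
```

Request:
send_rows:
  twist:
    - [0,0,0]
    - [0,0,0]
    - [0,0,0]
    - [0,0,0]
    - [0,0,0]
  xyz:
    - [-11,0,-2]
    - [-11,0,-1]
    - [-11,0,0]
    - [-11,0,1]
    - [-11,0,2]
  fingers: [-1,-1,-1,-1,-1]

```text
clock: 16.65
eef_pos: [543.8, 227.1, 198.5]
eef_rot: [2.557, 1.822, 0.006]
ft_force: [2.4, 5.2, -0.1]
gripper_width: 0.004
grasp_force: 2.2
```

Request:
send_rows:
  twist:
    - [0,0,0]
    - [0,0,0]
    - [0,0,0]
    - [0,0,0]
    - [0,0,0]
  xyz:
    - [-11,0,3]
    - [-10,0,4]
    - [-10,0,5]
    - [-9,0,6]
    - [0,0,0]
  fingers: [-1,-1,-1,-1,-1]

```text
clock: 17.15
eef_pos: [530.7, 188.2, 180.3]
eef_rot: [2.557, 1.82, 0.003]
ft_force: [0.7, 0.8, 0.9]
gripper_width: 0.004
grasp_force: 0.7
```

```bash
python3 -c "
from h import *
bx()
a=imaging.read_camera('scene')[130:280,300:450];b=imaging.read_camera('top')[130:280,210:330]
cv2.imwrite('pics/lid.png',cv2.resize(np.hstack([a,b]),None,fx=2.9,fy=2.9,interpolation=cv2.INTER_CUBIC))"
```

```text
17.15 tcp [530.66 188.19 180.26] grasp [530.68 188.18 174.26] z [ 0. -0. -1.] y [ 0.94 -0.33  0.  ] F [0.71 0.81 0.89] w 0.41212678918922746 g 0.6896898918785155 j [ 0.25 -0.02  1.91 -0.    1.26  0.58]
box x,y -0.311562942789119 1.190820728766989 tip z 155.25853420374477
```

View pics/lid.png

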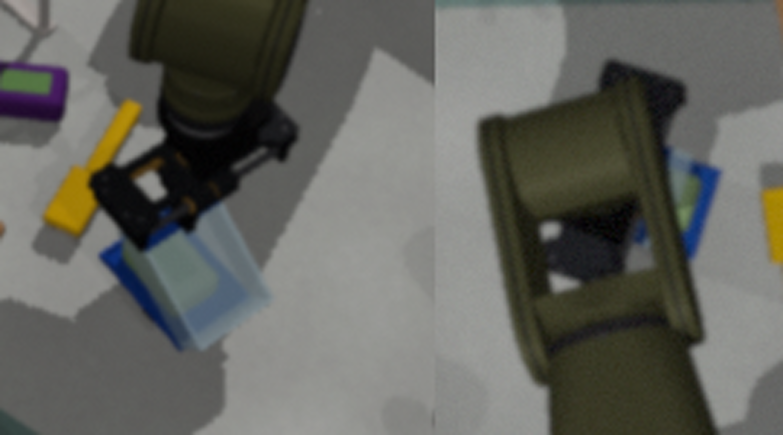

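The lid is about a third open over the soap and following the fingertips. I continue down the arc, then feel for the end.

Request:
send_rows:
  twist:
    - [0,0,0]
    - [0,0,0]
    - [0,0,0]
    - [0,0,0]
    - [0,0,0]
  xyz:
    - [-9,0,6]
    - [-9,0,7]
    - [-8,0,8]
    - [-7,0,8]
    - [-4,0,6]
  fingers: [-1,-1,-1,-1,-1]

```text
clock: 17.75
eef_pos: [519.1, 154.2, 144.8]
eef_rot: [2.556, 1.822, 0.005]
ft_force: [2.6, 4.6, 4.5]
gripper_width: 0.004
grasp_force: 2.5
```

Request:
send_rows:
  twist:
    - [0,0,0]
    - [0,0,0]
    - [0,0,0]
  xyz:
    - [-3,0,5]
    - [-2,0,4]
    - [0,0,0]
  fingers: [-1,-1,-1]

```text
clock: 18.05
eef_pos: [517.1, 149.0, 135.2]
eef_rot: [2.556, 1.822, 0.001]
ft_force: [1.5, 1.4, 2.8]
gripper_width: 0.004
grasp_force: 1.3
```

```bash
python3 -c "
from h import *
bx()"
```

```text
18.05 tcp [517.08 149.05 135.19] grasp [517.09 149.03 129.19] z [ 0. -0. -1.] y [ 0.95 -0.33  0.  ] F [1.52 1.4  2.8 ] w 0.37639475437516656 g 1.2690050007404352 j [ 0.18 -0.03  2.   -0.    1.18  0.52]
box x,y -41.740828342429886 1.1613329621653907 tip z 110.19111639969293
```

Request:
send_rows:
  twist:
    - [0,0,0]
    - [0,0,0]
    - [0,0,0]
    - [0,0,0]
  xyz:
    - [-1,0,3]
    - [-1,0,3]
    - [0,0,2]
    - [0,0,0]
  fingers: [-1,-1,-1,-1]

```text
clock: 18.45
eef_pos: [516.1, 146.0, 127.7]
eef_rot: [2.554, 1.822, -0.005]
ft_force: [-0.0, -3.0, 5.8]
gripper_width: 0.004
grasp_force: 3.0
```

Request:
send_rows:
  twist:
    - [0,0,0]
    - [0,0,0]
    - [0,0,0]
  xyz:
    - [-1,0,1]
    - [0,0,1]
    - [0,0,0]
  fingers: [-1,-1,-1]

```text
clock: 18.75
eef_pos: [515.9, 145.2, 125.9]
eef_rot: [2.554, 1.822, -0.004]
ft_force: [-0.4, -3.2, 7.1]
gripper_width: 0.005
grasp_force: 3.4
```

Request:
send_rows:
  twist:
    - [0,0,0]
    - [0,0,0]
    - [0,0,0]
  xyz:
    - [0,0,1]
    - [0,0,1]
    - [0,0,0]
  fingers: [-1,-1,-1]

```text
clock: 19.05
eef_pos: [515.7, 144.5, 123.9]
eef_rot: [2.553, 1.821, -0.006]
ft_force: [-1.7, -4.9, 8.4]
gripper_width: 0.005
grasp_force: 4.0
```

Request:
send_rows:
  twist:
    - [0,0,0]
    - [0,0,0]
  xyz:
    - [-2,0,0]
    - [-0.5,0,1]
  fingers: [-1,-1]

```text
clock: 19.25
eef_pos: [515.5, 143.8, 123.1]
eef_rot: [2.556, 1.822, 0.001]
ft_force: [2.0, 0.6, 6.4]
gripper_width: 0.008
grasp_force: 3.1
```

Request:
send_rows:
  twist:
    - [0,0,0]
    - [0,0,0]
  xyz:
    - [-0.5,0,1]
    - [0,0,0]
  fingers: [-1,-1]

```text
clock: 19.45
eef_pos: [515.3, 143.4, 121.9]
eef_rot: [2.555, 1.822, 0.0]
ft_force: [1.2, -0.2, 5.4]
gripper_width: 0.01
grasp_force: 2.7
```

Request:
send_rows:
  twist:
    - [0,0,0]
    - [0,0,0]
  xyz:
    - [0,0,1]
    - [0,0,0]
  fingers: [-1,-1]

```text
clock: 19.65
eef_pos: [515.2, 143.1, 120.9]
eef_rot: [2.555, 1.822, -0.001]
ft_force: [1.5, -0.2, 6.1]
gripper_width: 0.001
grasp_force: 3.0
```

Request:
send_rows:
  twist:
    - [0,0,0]
    - [0,0,0]
  xyz:
    - [-0.3,0,1]
    - [0,0,0]
  fingers: [-1,-1]

```text
clock: 19.85
eef_pos: [515.1, 142.8, 119.9]
eef_rot: [2.555, 1.822, -0.001]
ft_force: [0.8, -0.9, 6.2]
gripper_width: 0.008
grasp_force: 3.1
```

Request:
send_rows:
  twist:
    - [0,0,0]
    - [0,0,0]
  xyz:
    - [-0.3,0,0.7]
    - [0,0,0]
  fingers: [-1,-1]

```text
clock: 20.05
eef_pos: [515.0, 142.5, 119.3]
eef_rot: [2.555, 1.822, -0.001]
ft_force: [0.8, -0.6, 6.2]
gripper_width: 0.009
grasp_force: 3.3
```

Request:
send_rows:
  twist:
    - [0,0,0]
    - [0,0,0]
  xyz:
    - [0,0,0.7]
    - [0,0,0]
  fingers: [-1,-1]

```text
clock: 20.25
eef_pos: [515.0, 142.4, 118.8]
eef_rot: [2.555, 1.822, -0.002]
ft_force: [-0.1, -2.5, 7.4]
gripper_width: 0.003
grasp_force: 3.9
```

Request:
send_rows:
  twist:
    - [0,0,0]
    - [0,0,0]
  xyz:
    - [-0.3,0,0.7]
    - [0,0,0]
  fingers: [-1,-1]

```text
clock: 20.45
eef_pos: [514.9, 142.2, 118.4]
eef_rot: [2.555, 1.822, -0.001]
ft_force: [-0.1, -1.0, 8.8]
gripper_width: 0.008
grasp_force: 4.6
```

Request:
send_rows:
  twist:
    - [0,0,0]
    - [0,0,0]
  xyz:
    - [-0.3,0,0.7]
    - [0,0,0]
  fingers: [-1,-1]

```text
clock: 20.65
eef_pos: [514.9, 142.0, 118.0]
eef_rot: [2.555, 1.822, -0.001]
ft_force: [-1.9, -0.8, 10.6]
gripper_width: 0.003
grasp_force: 5.3
```

Request:
send_rows:
  twist:
    - [0,0,0]
    - [0,0,0]
  xyz:
    - [0,0,0.5]
    - [0,0,0]
  fingers: [-1,-1]

```text
clock: 20.85
eef_pos: [514.9, 142.0, 117.8]
eef_rot: [2.555, 1.822, -0.001]
ft_force: [-2.0, -1.4, 12.3]
gripper_width: 0.005
grasp_force: 6.0
```

Request:
send_rows:
  twist:
    - [0,0,0]
    - [0,0,0]
  xyz:
    - [0,0,0.5]
    - [0,0,0]
  fingers: [-1,-1]

```text
clock: 21.05
eef_pos: [514.9, 141.9, 117.6]
eef_rot: [2.555, 1.822, -0.001]
ft_force: [-2.3, -2.3, 12.7]
gripper_width: 0.004
grasp_force: 6.7
```

```bash
python3 - <<'E'
from h import *
bx()
for i in range(3): imaging.read_camera("scene")
st()
a=imaging.read_camera('scene')[150:270,310:430]
cv2.imwrite('pics/lid2.png',cv2.resize(a,None,fx=5,fy=5,interpolation=cv2.INTER_CUBIC))
E
```

```text
21.05 tcp [514.93 141.88 117.56] grasp [514.94 141.86 111.56] z [ 0. -0. -1.] y [ 0.95 -0.33  0.  ] F [-2.28 -2.29 12.67] w 0.3881595751554206 g 6.663233565632254 j [ 0.17 -0.02  2.02 -0.    1.15  0.5 ]
box x,y -49.21811715194151 1.472845841535511 tip z 92.55604955311846
21.2 tcp [514.92 141.87 117.57] grasp [514.93 141.85 111.57] z [ 0. -0. -1.] y [ 0.95 -0.33  0.  ] F [-1.97 -1.58 13.28] w 0.4716693450052774 g 6.641228935914114 j [ 0.17 -0.02  2.02 -0.    1.15  0.5 ]
```

Request:
send_rows:
  twist:
    - [0,0,0]
    - [0,0,0]
    - [0,0,0]
    - [0,0,0]
    - [0,0,0]
  xyz:
    - [0,0,-1]
    - [0,0,-3]
    - [0,0,-10]
    - [0,0,-25]
    - [0,0,-30]
  fingers: [-1,-1,-1,-1,-1]

```text
clock: 21.75
eef_pos: [512.5, 142.2, 183.1]
eef_rot: [-2.558, -1.823, 0.008]
ft_force: [0.2, 0.7, 1.3]
gripper_width: 0.004
grasp_force: 0.0
```

Request:
send_rows:
  twist:
    - [0,0,0]
    - [0,0,0]
    - [0,0,0]
    - [0,0,0]
    - [0,0,0]
  xyz:
    - [-20,0,-30]
    - [-40,0,-20]
    - [-40,0,-10]
    - [-40,0,0]
    - [-40,0,0]
  fingers: [-1,-1,-1,-1,-1]

```text
clock: 22.25
eef_pos: [454.4, -28.5, 244.9]
eef_rot: [2.556, 1.823, -0.001]
ft_force: [0.6, -0.1, -0.9]
gripper_width: 0.003
grasp_force: 0.0
```

```bash
python3 - <<'E'
from h import *
bx()
h=49.8
L=[np.r_[C+x*U+y*N,h+44] for x in(-65,65) for y in(-46,46)]+[np.r_[C+x*U+y*N,h] for x in(-65,65) for y in(-46,46)]
o=[]
for nm,(x0,y0) in(("scene",(310,160)),("top",(220,140))):
    I=cv2.resize(imaging.read_camera(nm)[y0:y0+110,x0:x0+110],None,fx=3.6,fy=3.6,interpolation=cv2.INTER_CUBIC)
    for p in proj(nm,L): cv2.circle(I,tuple(int(v) for v in (p-(x0,y0)+.5)*3.6),3,(0,0,255),1)
    o.append(I)
cv2.imwrite('pics/shut.png',np.hstack(o))
E
```

```text
22.25 tcp [454.37 -28.49 244.85] grasp [454.37 -28.5  238.85] z [ 0. -0. -1.] y [ 0.95 -0.33  0.  ] F [ 0.59 -0.11 -0.87] w 0.24374039768878866 g 0.0 j [-0.18 -0.33  2.06 -0.    1.41  0.15]
box x,y -230.02220188068264 -0.04605575127321515 tip z 219.85083771939736
```

View pics/shut.png

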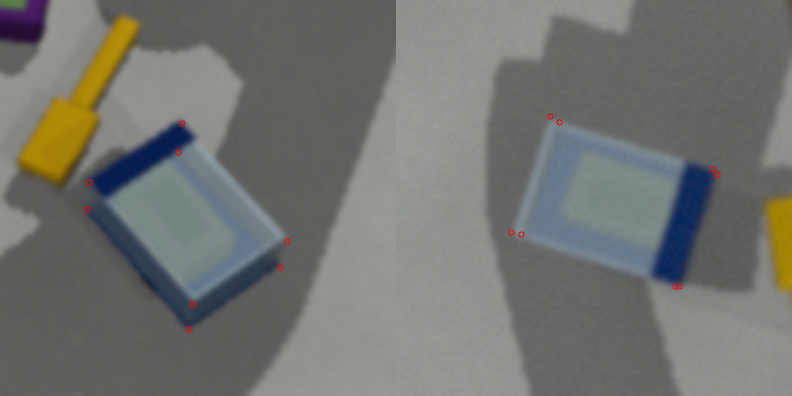

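The lid sits flat on the tray in both views. Its top corners match the shut prediction to within about 1–2 px, the soap is visible inside, and the robot is clear.

```bash
python3 -c "
from cell import r
print(r.hand_in())"
```

```text
the job is handed in; nothing more can be done
None
```

The soap is lying flat in the tray, the lid is pressed down to its stop (about 13 N) and looks shut in both camera views, and I handed the job in at about 22 s with the arm clear; no verdict came back.

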